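Free the catch and slide the dish carriage home

TASK

Push the dish carriage of the small imaging stage all the way along its rails, fully home against the end stop, and leave the catch lever beside it standing straight upright. The hidden catch may or may not be holding the carriage, and its lever does not show which: try the carriage gently, and if it is held do not force it, but swing the lever to another angle and try again until it runs through. Leave the bottle, cup and glass jar around the stage undisturbed.

Things in the scene. Friction and masses are not known exactly. Their poses are not given: they have to be found in the camera images.
- stage_base: Fixed base of the imaging stage: grey metal plate 130 (x) x 310 (y) x 12 mm with two steel rails along y, level on the table, turned up to 0.3 rad. Origin: centre of its underside; x points away from the robot, y along the rails to the home end (roughly the robot's left), z up. Grey stop blocks at its ends: 38 mm high at the home end, 26 mm at the other.
- carriage (a joint): Travel of the dish carriage along the base's +y: 0 = rear end, 0.12 m = fully home against the end stop. Starts at 0 to 0.012, slides with about 1.5 N and stays where left. If the catch holds it, it stops hard at about 0.031 m. From there to 0.055 m its tongue is inside the catch and the lever must not be swung; past 0.055 m it is clear of it.
- carriage_mid (a point): Middle of the carriage: an aluminium frame 116 (x) x 114 (y) mm with a flat glass dish fixed on it, dish 102 mm across, its top 49 mm above the table. This point lies 32 mm above the table on the base's centre line, at y = -60 mm of the base when the carriage joint is 0.
- push_plate (a point): Middle of the top edge of the upright push plate at the carriage's rear (-y) end; 10 mm to -x and 70 mm to -y of the carriage's middle. Plate 46 mm wide (base x), 8 mm thick (base y), top 82 mm above the table. Push its rear face towards the base's +y, above 30 mm height (a 26 mm high end block stands behind it). Axes as the base.
- lever (a joint): Catch lever angle about a level axis along the base's y: 0 = straight upright, positive = leaning to the base's +x (away from the robot), limits -0.95 to 0.95 rad. Stays where left, moves with about 1.5 N at the knob. The carriage can pass while the lever is within about 0.3 rad of one certain angle, which lies between -0.3 and 0.85 rad, differs at every start and cannot be seen.
- lever_axis (a point): Point on the lever's level axis, in line with the lever, at x = 100, y = 85, z = 40 mm of the base. The housing ends 36 mm to its -y side; a bearing block (50 mm high) begins 13 mm to its +y side. Axes as the base.
- lever_knob (a point): Centre of the lever's black ball knob, 20 mm in diameter, 90 mm from the lever's axis on a 9 mm round rod.
- catch_housing (a point): Centre of the top of the grey catch housing on the base's far side, at x = 100, y = 30, z = 74 mm of the base. Housing 72 (x) x 38 (y) mm. Axes as the base. Inside, unseen, is a disc that the lever turns, with one gap; the carriage's tongue must pass through that gap.
- bottle: Small white-capped glass bottle, 38 mm in diameter, 82 mm tall, standing loose behind the stage. Origin: centre of its underside. Leave it alone.
- cup: Plastic cup with a blue lid, 60 mm in diameter, 56 mm tall, standing loose in front of the stage. Origin: centre of its underside. Leave it alone.
- jar: Empty faceted glass jar, 56 mm in diameter, 52 mm tall, standing loose beyond the home end. Origin: centre of its underside. Leave it alone.

How it is judged:
By the outcome, as a careful person would: the job done as asked, in the order asked, and still so for the second after the job is handed in, with the robot touching nothing.
It also fails if it takes over 64 s, if anything falls off the work surface, if the arm or the gripper's body presses on something with over 40 N, if the wrist force passes 120 N, or if a joint passes its speed limit or range.

ROBOT

A 6-joint arm with a two-finger parallel gripper is mounted at the origin on a cart in front of the work surface, level with it; the furniture and walls round the work are solid. World frame = base frame: x ahead of the robot, y to its left, z up, the work surface at z = 0. Lengths are in m, angles in rad, forces in N, time in s.
With the tool pointing down it reaches from about 0.375 to 0.825 m from the base axis. Payload 5.5 kg.
Tool frame: the origin (TCP) lies midway between the tips of the shut fingers; the grasp point (between the pads) lies 19 mm behind it (r.hold_point_z is the distance from the TCP to the grasp point, in m); z points along the fingers, y is the line along which they close (so a half turn about z gives the same grasp; the last joint's range is limited). The gripper opens to 85 mm and grips with 20 to 120 N. Pads are 22 mm wide; open, the fingers measure 114 mm over their backs; the gripper's body (76 mm by 85 mm) begins 54 mm behind the grasp point. The pads swing forward as they close: fully open they stand 13 mm farther back than shut.
Start: joints at [-1.124, 0.314, -0.047, 1.21, 0, 1.571], TCP at [0.259, -0.541, 0.207] pointing down, gripper open.
Joint ranges: [-2.67, 2.67], [-0.69, 1.73], [-1.03, 1.25], [-2.08, 2.16], [-1.42, 1.45], [-3.14, 3.14]. Speed limits (rad/s): [2.39, 2.39, 3.01, 3.14, 3.14, 3.14].

INTERFACE

Orientations are given as a unit quaternion [x, y, z, w].
In Python, from plant import get_obs, cams, order, r gives the robot as it stands.
- The arm moves only by the tool carry_out, never from a script. Its argument "targets" is one flat list of numbers, 7 for each row, row after row: the finger opening in mm, from 0 to 85.4, then the shift along the tool's x, y, z in mm, then the turn, a rotation vector about the tool's x, y, z in rad. A call has 1 to 8 rows; each row shifts and turns the commanded pose from where the row before left it, along the tool's axes as they then stand; what a row does not reach is not made up. A row lasts 1/10 s, in which the tool goes at most 50 mm and 8.59 degrees, less where a joint would pass 70% of its speed; a pose out of reach is approached as far as the arm can. A call is refused whole if a number of a shift passes 50 or a number of a turn 0.15, either way. A call with a gripper value outside its range is refused whole. The fingers move at their own pace and stop on an object; "squeeze" is the grip in N (left out, the last holds). Time passes only in rows, so rows that do not move let the fingers close. It gives the time, the measured TCP pose, the force, the opening and the grip force at its end, in the units of the state.
- get_obs(): the state, without advancing time (a new reading comes with each control period).
- cams.get_image(name): name is "scene" or "top"; returns (picture, depth): 400x640x3 uint8, red, green, blue; 400x640 float32, m along the optical axis (not along the pixel's ray), 0 where there is no reading.
- cams.camera_params(name): a dict with "intrinsics" (3x3 intrinsics, pixels), "camera_from_world" (4x4, takes a point from world to camera coordinates). Camera axes: x right, y down, z forward; pixel columns grow to the right and rows downward; lengths in m; the calibration is good to about 2 mm. A picture is of the moment at which its call begins. camera_params takes no time and is no camera call.
- order.sign_off(): hands the job in; it is judged then, once.
The state is a dict: "time": time; "qpos": joint angles; "joint_velocities": joint speeds; "joint_torque": joint torques, N m; "position": TCP position; "tool_rot": TCP orientation; "force": force on the tool from outside, world axes, zero at the start; "torque": the same for the moment, N m; "grip_width": opening from 0.0 (shut) to 1.0 (fully open); "gripper_force": force on a finger pad.
Only numpy, scipy, OpenCV 4.12 (cv2) and the standard library are available. Lean on these libraries where they do the work, as an engineer would, in place of code of your own. Each camera call takes 0.05 s, during which the arm holds its last target. There are 200 camera calls.

## Working session

There is one attempt and no reset: what is moved stays moved. The work goes in short steps, Python scripts to look and compute and a tool call to move; the robot and the scene stay as the last step left them, time stands still between calls to the robot, and variables do not carry over. Pictures are saved under pics/ and viewed, at most 10 in all, crops included, and the job is handed in when it is done.

Besides the shell and the picture viewer there is one more tool, called as name(argument=value, ...) on one line, values as JSON. carry_out: Moves the arm, as the interface text tells. Its arguments: {"type":"object","properties":{"targets":{"type":"array","items":{"type":"number"}},"squeeze":{"type":"number"}},"required":["targets"]}

```bash
mkdir -p pics; python3 - <<'E'
from plant import get_obs,cams,order,r
import cv2,numpy as np
for n in ("top","scene"):
    im,d=cams.get_image(n); cv2.imwrite(f"pics/{n}0.png",im[...,::-1]); np.save(f"pics/{n}0.npy",d)
    p=cams.camera_params(n); print(n,p["intrinsics"],np.round(p["camera_from_world"],3))
o=get_obs();print(o["time"],o["position"],o["tool_rot"],o["force"])
E
```

```text
top [[487.49764858   0.         326.2535949 ]
 [  0.         487.49764858 200.35691574]
 [  0.           0.           1.        ]] [[-0.003 -1.     0.016 -0.011]
 [-0.985 -0.    -0.17   0.55 ]
 [ 0.17  -0.016 -0.985  0.851]
 [ 0.     0.     0.     1.   ]]
scene [[401.6265696    0.         319.79554478]
 [  0.         401.6265696  207.89943368]
 [  0.           0.           1.        ]] [[-0.906 -0.423  0.009  0.474]
 [-0.298  0.623 -0.723  0.212]
 [ 0.3   -0.658 -0.691  0.759]
 [ 0.     0.     0.     1.   ]]
0.1 [ 0.2589998  -0.54062769  0.20662406] [ 9.75151470e-01  2.21537909e-01 -1.72204408e-04 -7.31516796e-04] [0.4455115  0.23045298 0.06973103]
```

View pics/top0.png

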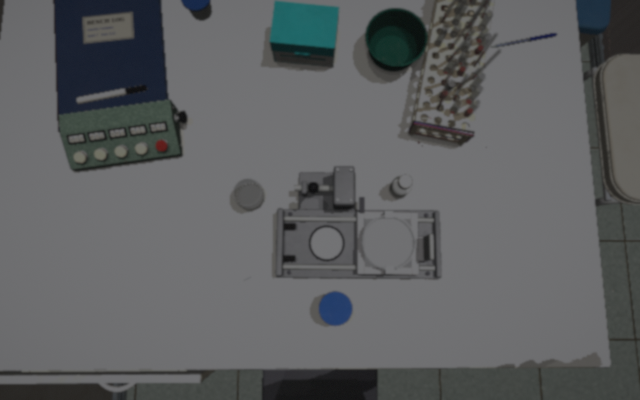

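View pics/scene0.png

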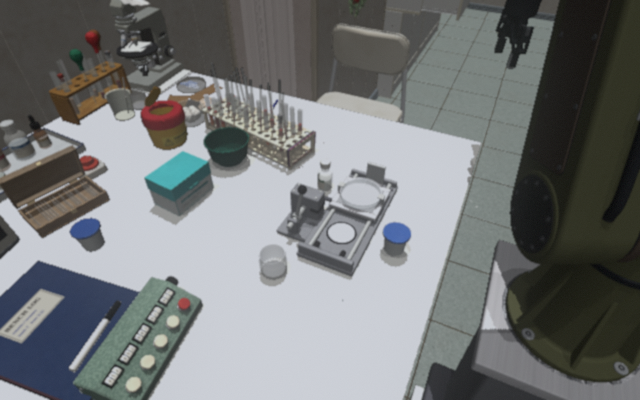

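The top view shows the stage at about (275–440, 168–280), nearly axis-aligned, with the home end at left. The push plate is near (427, 247), the knob near (313, 188), the bottle at (401, 185), the cup at (335, 308) and the jar at (249, 195). I'll enlarge the stage.

```bash
cat > h.py <<'E'
from plant import get_obs,cams,order,r
import cv2,numpy as np
from scipy.spatial.transform import Rotation as R
def ray(n,u,v,z):
    "world point at height z seen at pixel u,v"
    p=cams.camera_params(n);T=np.linalg.inv(p["camera_from_world"])
    d=T[:3,:3]@np.linalg.solve(p["intrinsics"],[u,v,1]);c=T[:3,3]
    return c+d*(z-c[2])/d[2]
def proj(n,P):
    p=cams.camera_params(n);T=p["camera_from_world"]
    q=(T[:3,:3]@np.atleast_2d(P).T+T[:3,3:]).T@p["intrinsics"].T
    return q[:,:2]/q[:,2:]
def st():
    o=get_obs();print("t",round(o["time"],2),"p",np.round(o["position"],4),"F",np.round(o["force"],2),"w",round(o["grip_width"],3));return o
E
python3 - <<'E'
import cv2
im=cv2.imread("pics/top0.png")[150:300,260:460]
cv2.imwrite("pics/c1.png",cv2.convertScaleAbs(cv2.resize(im,None,fx=4,fy=4,interpolation=cv2.INTER_CUBIC),alpha=1.5))
E
```

```text
(no output)
```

View pics/c1.png

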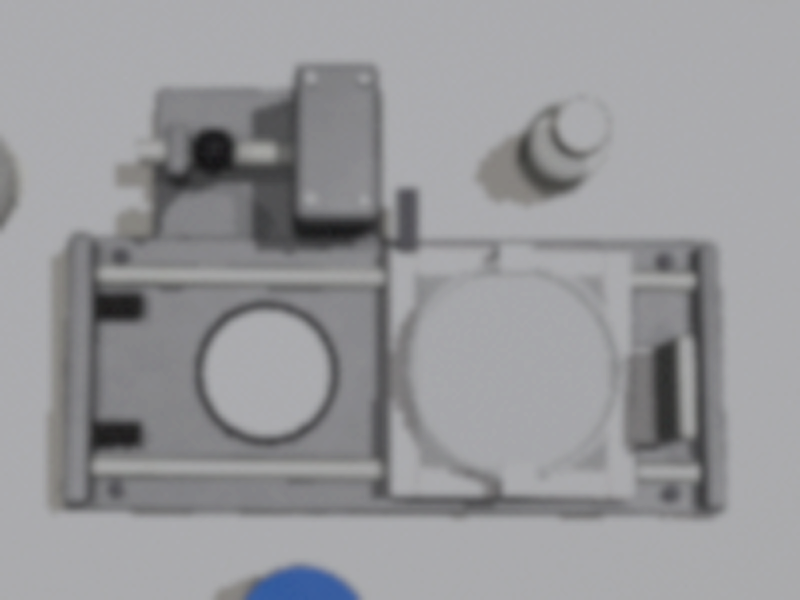

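The crop shows the housing top centred at (338, 142), the home block's outer edge at (70, 237)–(66, 503) and the rear block's outer edge at (715, 243)–(722, 512). The knob is at (213, 150), the dish centre at (508, 370) and the push-plate top at (686, 388).

```bash
python3 - <<'E'
from h import *
from scipy.optimize import least_squares
f=lambda x,y:((x+.5)/4-.5+260,(y+.5)/4-.5+150)
# crop px, base xyz
obs=[((70,237),(.065,.155,.038)),((66,503),(-.065,.155,.038)),((715,243),(.065,-.155,.026)),((720,512),(-.065,-.155,.026)),
((297,66),(.136,.049,.074)),((378,66),(.136,.011,.074)),((380,217),(.064,.011,.074)),((297,215),(.064,.049,.074))]
px=np.array([f(*o[0]) for o in obs]);B=np.array([o[1] for o in obs])
def W(s,P):
    return R.from_euler('z',s[2]).apply(P)+[s[0],s[1],0]
s=least_squares(lambda s:(proj("top",W(s,B))-px).ravel(),[.5,0,0]).x
print("base",s,"\nres",np.round(proj("top",W(s,B))-px,1).tolist())
np.save("base.npy",s)
inv=lambda P:R.from_euler('z',-s[2]).apply(P-np.array([s[0],s[1],0]))
for n,c,z in (("dish",(508,370),.049),("plate",(686,388),.082),("knob",(213,150),.13),("bottlecap",(583,127),.082)):
    P=ray("top",*f(*c),z);print(n,np.round(P,4),"base:",np.round(inv(P),4))
for n,u,v,z in (("cup",335,308,.056),("jar",249,195,.052)): P=ray("top",u,v,z);print(n,P,inv(P))
# lever angle candidates: knob pixel prediction
for th in np.arange(-.9,.91,.3):
    K=W(s,np.array([[.1+.09*np.sin(th),.085,.04+.09*np.cos(th)]]))
    q=proj("top",K)[0];print(round(th,1),((q-[260,150]+.5)*4-.5).round(0),proj("scene",K)[0].round(0))
im=cv2.imread("pics/scene0.png")[140:280,250:430]
cv2.imwrite("pics/c2.png",cv2.resize(im,None,fx=4,fy=4,interpolation=cv2.INTER_CUBIC))
print(proj("scene",W(s,B)).round(0).tolist())
E
```

```text
base [ 0.47397273 -0.07235154 -0.01092075] 
res [[-1.6, -2.5], [-2.5, 2.0], [2.1, -1.2], [3.1, 1.2], [-0.4, -1.0], [0.3, -0.7], [-0.1, 0.7], [-0.7, 1.0]]
dish [ 0.4732 -0.1215  0.049 ] base: [-0.0003 -0.0491  0.049 ]
plate [ 0.4624 -0.1946  0.082 ] base: [-0.0103 -0.1224  0.082 ]
knob [0.5587 0.0117 0.13  ] base: [0.0838 0.0849 0.13  ]
bottlecap [ 0.5789 -0.153   0.082 ] base: [ 0.1058 -0.0795  0.082 ]
cup [ 0.35686631 -0.0267981   0.056     ] [-0.11759691  0.04427186  0.056     ]
jar [0.55955179 0.12950882 0.052     ] [0.08336953 0.20278289 0.052     ]
-0.9 [212. 289.] [326. 208.]
-0.6 [212. 237.] [317. 199.]
-0.3 [213. 176.] [307. 191.]
-0.0 [213. 112.] [295. 186.]
0.3 [214.  53.] [284. 184.]
0.6 [215.   5.] [275. 185.]
0.9 [216. -26.] [267. 188.]
[[296.0, 244.0], [353.0, 265.0], [352.0, 166.0], [399.0, 181.0], [290.0, 191.0], [297.0, 181.0], [326.0, 190.0], [318.0, 200.0]]
```

View pics/c2.png

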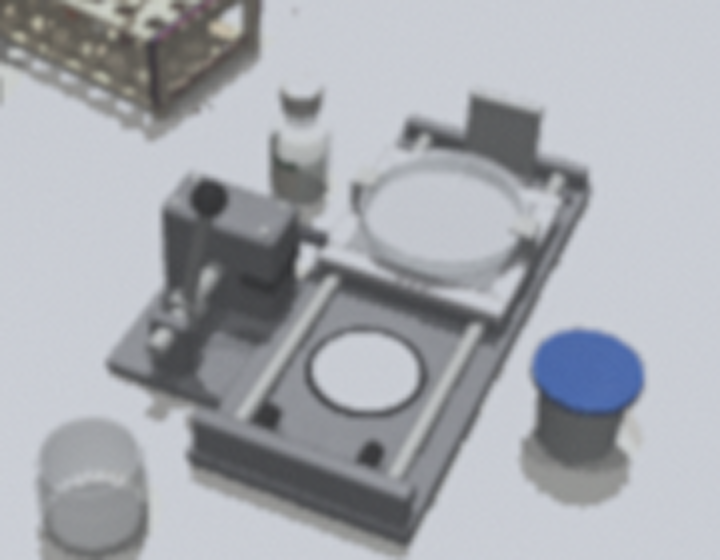

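The knob matches θ ≈ -0.18 in both views. The carriage is at about 0.008–0.011, and the base fit puts the housing, dish and plate where the sizes given say they should be. First I align the tool with the base axes (tool x = base x, tool y = -base y) and shut the fingers.

carry_out(targets=[0,0,0,0,0,0,0.1145,0,0,0,0,0,0,0.1145,0,0,0,0,0,0,0.1145,0,0,0,0,0,0,0.1145,0,0,0,0,0,0,0], squeeze=20)

```text
time: 0.6
position: [0.2591, -0.5408, 0.2069]
tool_rot: [1.0, -0.006, -0.0, -0.0]
force: [0.3, 0.7, 0.2]
grip_width: 0.141
gripper_force: 0.0
```

```bash
cat >> h.py <<'E'
S=np.load("base.npy")
def b():
    o=st();p=o["position"];Rb=R.from_euler('z',-S[2])
    print("base TCP mm",np.round(1e3*Rb.apply(p-np.array([S[0],S[1],0])),1),"F base",np.round(Rb.apply(o["force"]),1),
      "\ntool axes in base",np.round((Rb*R.from_quat(o["tool_rot"])).as_matrix(),3).tolist());return o
E
python3 -c "
from h import *
b()"
```

```text
t 0.6 p [ 0.2591 -0.5408  0.2069] F [0.29 0.67 0.19] w 0.141
base TCP mm [-209.7 -470.8  206.9] F base [0.3 0.7 0.2] 
tool axes in base [[1.0, -0.001, -0.0], [-0.001, -1.0, 0.001], [-0.0, -0.001, -1.0]]
```

carry_out(targets=[0,25,-37,12,0,0,0,0,25,-37,12,0,0,0,0,25,-37,12,0,0,0,0,25,-37,12,0,0,0,0,25,-37,12,0,0,0,0,25,-37,12,0,0,0,0,25,-37,12,0,0,0,0,25,-37,12,0,0,0])

```text
time: 1.4
position: [0.4632, -0.2457, 0.1109]
tool_rot: [1.0, -0.004, 0.0, 0.0]
force: [0.2, -0.9, 0.1]
grip_width: 0.003
gripper_force: 0.0
```

```bash
python3 -c "
from h import *
b()"
```

```text
t 1.4 p [ 0.4632 -0.2457  0.1109] F [ 0.21 -0.91  0.13] w 0.003
base TCP mm [  -8.9 -173.5  110.9] F base [ 0.2 -0.9  0.1] 
tool axes in base [[1.0, 0.003, 0.0], [0.003, -1.0, -0.0], [0.0, 0.0, -1.0]]
```

carry_out(targets=[0,-1,0,30,0,0,0,0,0,0,30,0,0,0,0,0,-15,0,0,0,0,0,0,-10,0,0,0,0,0,0,-5,0,0,0,0,0,0,-5,0,0,0,0,0,0,-5,0,0,0,0,0,0,-4,0,0,0,0])

```text
time: 2.2
position: [0.4627, -0.2036, 0.0522]
tool_rot: [1.0, -0.006, 0.001, 0.001]
force: [-0.7, -1.6, 1.0]
grip_width: 0.003
gripper_force: 0.5
```

```bash
python3 -c "
from h import *
b()"
```

```text
t 2.2 p [ 0.4627 -0.2036  0.0522] F [-0.69 -1.62  0.96] w 0.003
base TCP mm [  -9.9 -131.4   52.2] F base [-0.7 -1.6  1. ] 
tool axes in base [[1.0, -0.0, 0.001], [-0.0, -1.0, -0.001], [0.001, 0.001, -1.0]]
```

carry_out(targets=[0,0,-2,0,0,0,0,0,0,-2,0,0,0,0,0,0,-2,0,0,0,0,0,0,-2,0,0,0,0,0,0,-2,0,0,0,0])

```text
time: 2.7
position: [0.4625, -0.1935, 0.0516]
tool_rot: [1.0, -0.006, 0.0, 0.0]
force: [1.5, -1.4, 2.8]
grip_width: 0.001
gripper_force: 1.8
```

carry_out(targets=[0,0,-2,0,0,0,0,0,0,-1,0,0,0,0])

```text
time: 2.9
position: [0.4625, -0.1903, 0.0516]
tool_rot: [1.0, -0.006, 0.0, 0.0]
force: [0.9, -1.9, 3.9]
grip_width: 0.001
gripper_force: 2.2
```

```bash
python3 -c "
from h import *
b()"
```

```text
t 2.9 p [ 0.4625 -0.1903  0.0516] F [ 0.86 -1.9   3.91] w 0.001
base TCP mm [ -10.2 -118.    51.6] F base [ 0.9 -1.9  3.9] 
tool axes in base [[1.0, -0.0, 0.001], [-0.0, -1.0, -0.0], [0.001, 0.0, -1.0]]
```

carry_out(targets=[0,0,-1,0,0,0,0,0,0,-1,0,0,0,0])

```text
time: 3.1
position: [0.4625, -0.1884, 0.0516]
tool_rot: [1.0, -0.006, 0.0, 0.0]
force: [0.5, -1.8, 4.9]
grip_width: 0.003
gripper_force: 2.4
```

carry_out(targets=[0,0,-1,0,0,0,0,0,0,-1,0,0,0,0])

```text
time: 3.3
position: [0.4626, -0.1863, 0.0516]
tool_rot: [1.0, -0.006, 0.0, 0.0]
force: [1.7, -1.4, 5.2]
grip_width: 0.002
gripper_force: 2.7
```

carry_out(targets=[0,0,-1,0,0,0,0,0,0,-1,0,0,0,0])

```text
time: 3.5
position: [0.4626, -0.1844, 0.0516]
tool_rot: [1.0, -0.006, 0.0, 0.0]
force: [1.3, -2.0, 5.9]
grip_width: 0.001
gripper_force: 2.8
```

carry_out(targets=[0,0,-1,0,0,0,0,0,0,-1,0,0,0,0])

```text
time: 3.7
position: [0.4626, -0.1824, 0.0516]
tool_rot: [1.0, -0.006, 0.0, 0.0]
force: [1.1, -1.0, 4.4]
grip_width: 0.002
gripper_force: 2.8
```

carry_out(targets=[0,0,-1,0,0,0,0,0,0,-1,0,0,0,0,0,0,-1,0,0,0,0])

```text
time: 4.0
position: [0.4626, -0.1793, 0.0516]
tool_rot: [1.0, -0.006, 0.0, 0.0]
force: [1.1, -1.9, 5.5]
grip_width: -0.002
gripper_force: 2.8
```

```bash
python3 - <<'E'
from h import *
b()
im,d=cams.get_image("top");
cv2.imwrite("pics/c3.png",cv2.convertScaleAbs(cv2.resize(im[150:300,260:460,::-1],None,fx=4,fy=4,interpolation=cv2.INTER_CUBIC),alpha=1.5))
E
```

```text
t 4.0 p [ 0.4626 -0.1793  0.0516] F [ 1.07 -1.95  5.45] w -0.002
base TCP mm [ -10.2 -107.1   51.6] F base [ 1.1 -1.9  5.5] 
tool axes in base [[1.0, -0.0, 0.001], [-0.0, -1.0, -0.0], [0.001, 0.0, -1.0]]
```

View pics/c3.png

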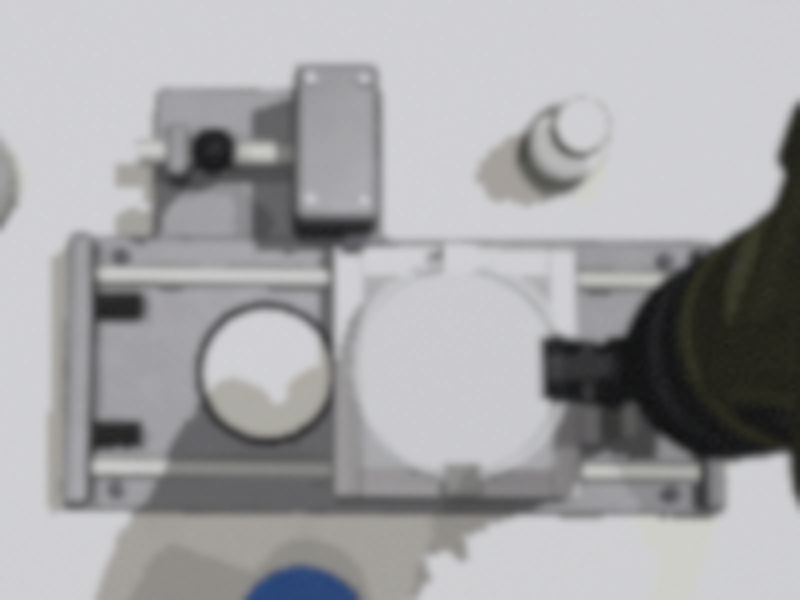

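The carriage is at about 0.033–0.035 and still sliding freely, so the finger-to-plate offset is about 8 mm. I'll keep going gently.

carry_out(targets=[0,0,-1,0,0,0,0,0,0,-1,0,0,0,0,0,0,-1,0,0,0,0])

```text
time: 4.35
position: [0.4626, -0.1764, 0.0516]
tool_rot: [1.0, -0.006, 0.0, 0.0]
force: [0.0, -1.2, 4.4]
grip_width: 0.001
gripper_force: 3.0
```

carry_out(targets=[0,0,-1,0,0,0,0,0,0,-1,0,0,0,0,0,0,-1,0,0,0,0])

```text
time: 4.65
position: [0.4627, -0.1734, 0.0516]
tool_rot: [1.0, -0.006, 0.0, 0.0]
force: [1.7, -0.4, 5.7]
grip_width: 0.001
gripper_force: 3.0
```

It is past the 0.031 stop, so the catch isn't holding it. I'll run on towards home.

carry_out(targets=[0,0,-3,0,0,0,0,0,0,-3,0,0,0,0,0,0,-3,0,0,0,0,0,0,-3,0,0,0,0,0,0,-3,0,0,0,0])

```text
time: 5.15
position: [0.4628, -0.1583, 0.0516]
tool_rot: [1.0, -0.006, 0.0, 0.0]
force: [0.9, -0.9, 6.0]
grip_width: 0.001
gripper_force: 3.0
```

carry_out(targets=[0,0,-5,0,0,0,0,0,0,-5,0,0,0,0,0,0,-5,0,0,0,0,0,0,-5,0,0,0,0,0,0,-5,0,0,0,0,0,0,-5,0,0,0,0,0,0,-5,0,0,0,0,0,0,-5,0,0,0,0])

```text
time: 5.95
position: [0.4633, -0.1182, 0.0516]
tool_rot: [1.0, -0.006, 0.0, 0.0]
force: [1.0, -0.9, 4.8]
grip_width: -0.001
gripper_force: 3.0
```

carry_out(targets=[0,0,-4,0,0,0,0,0,0,-3,0,0,0,0,0,0,-3,0,0,0,0,0,0,-2,0,0,0,0,0,0,-1,0,0,0,0])

```text
time: 6.45
position: [0.4634, -0.1052, 0.0516]
tool_rot: [1.0, -0.006, 0.0, 0.0]
force: [1.7, -1.9, 5.8]
grip_width: -0.002
gripper_force: 3.1
```

```bash
python3 -c "
from h import *
b()"
```

```text
t 6.45 p [ 0.4634 -0.1052  0.0516] F [ 1.66 -1.88  5.77] w -0.002
base TCP mm [-10.3 -32.9  51.6] F base [ 1.7 -1.9  5.8] 
tool axes in base [[1.0, -0.0, 0.0], [-0.0, -1.0, -0.0], [0.0, 0.0, -1.0]]
```

About 0.109 now; I'll go on in small steps to the end stop.

carry_out(targets=[0,0,-2,0,0,0,0,0,0,-2,0,0,0,0,0,0,-2,0,0,0,0,0,0,-1,0,0,0,0])

```text
time: 6.85
position: [0.4634, -0.0982, 0.0516]
tool_rot: [1.0, -0.006, 0.0, 0.0]
force: [0.6, -1.6, 4.7]
grip_width: -0.0
gripper_force: 3.1
```

carry_out(targets=[0,0,-1,0,0,0,0,0,0,-1,0,0,0,0])

```text
time: 7.05
position: [0.4634, -0.0963, 0.0515]
tool_rot: [1.0, -0.006, 0.0, 0.0]
force: [1.5, -1.5, 5.6]
grip_width: 0.001
gripper_force: 3.1
```

carry_out(targets=[0,0,-1,0,0,0,0,0,0,-1,0,0,0,0])

```text
time: 7.25
position: [0.4635, -0.0944, 0.0516]
tool_rot: [1.0, -0.006, 0.0, 0.0]
force: [1.7, -1.5, 5.1]
grip_width: -0.002
gripper_force: 3.1
```

carry_out(targets=[0,0,-1,0,0,0,0,0,0,-1,0,0,0,0])

```text
time: 7.45
position: [0.4635, -0.0924, 0.0516]
tool_rot: [1.0, -0.006, 0.0, 0.0]
force: [0.6, -0.7, 4.5]
grip_width: -0.0
gripper_force: 3.1
```

carry_out(targets=[0,0,-1,0,0,0,0])

```text
time: 7.55
position: [0.4635, -0.092, 0.0516]
tool_rot: [1.0, -0.006, 0.0, 0.001]
force: [1.6, -5.9, 4.4]
grip_width: 0.002
gripper_force: 4.4
```

carry_out(targets=[0,0,-1,0,0,0,0])

```text
time: 7.65
position: [0.4635, -0.0919, 0.0516]
tool_rot: [1.0, -0.006, 0.0, 0.002]
force: [1.2, -8.7, 4.2]
grip_width: 0.002
gripper_force: 5.4
```

The carriage is home: it met the stop with the force rising to 9 N. Now I back off and rise, then go above the knob.

carry_out(targets=[0,0,5,0,0,0,0,0,0,8,0,0,0,0,0,0,0,-40,0,0,0,0,0,0,-40,0,0,0,0,0,0,-40,0,0,0,0,0,0,-30,0,0,0])

```text
time: 8.25
position: [0.4624, -0.1028, 0.2028]
tool_rot: [1.0, -0.006, -0.0, -0.001]
force: [1.0, -0.9, -0.8]
grip_width: 0.003
gripper_force: 0.0
```

carry_out(targets=[50,24,-29,0,0,0,0,50,24,-29,0,0,0,0,50,24,-29,0,0,0,0,50,22,-28,0,0,0,0,50,0,0,0,0,0,0])

```text
time: 8.75
position: [0.5594, 0.0054, 0.1998]
tool_rot: [1.0, 0.003, -0.001, -0.004]
force: [-0.7, -1.0, 0.0]
grip_width: 0.583
gripper_force: 0.0
```

```bash
python3 -c "
from h import *
b()"
```

```text
t 8.75 p [0.5594 0.0054 0.1998] F [-0.75 -0.96  0.02] w 0.583
base TCP mm [ 84.5  78.7 199.8] F base [-0.7 -1.   0. ] 
tool axes in base [[1.0, 0.016, -0.002], [0.016, -1.0, 0.009], [-0.002, -0.009, -1.0]]
```

carry_out(targets=[50,0,0,0,0,0,0,50,0,0,0,0,0,0])

```text
time: 8.95
position: [0.557, 0.0023, 0.2007]
tool_rot: [1.0, 0.0, -0.001, -0.004]
force: [-0.3, -0.5, -0.1]
grip_width: 0.582
gripper_force: 0.0
```

```bash
python3 -c "
from h import *
b()"
```

```text
t 8.95 p [0.557  0.0023 0.2007] F [-0.3  -0.47 -0.11] w 0.582
base TCP mm [ 82.2  75.5 200.7] F base [-0.3 -0.5 -0.1] 
tool axes in base [[1.0, 0.012, -0.003], [0.012, -1.0, 0.007], [-0.002, -0.007, -1.0]]
```

carry_out(targets=[50,1.5,-9.5,0,0,0,0.012,50,0,0,30,0,0,0,50,0,0,30,0,0,0,50,0,0,26,0,0,0,50,0,0,0,0,0,0,50,0,0,0,0,0,0])

```text
time: 9.55
position: [0.5594, 0.0054, 0.1159]
tool_rot: [1.0, 0.0, -0.0, -0.007]
force: [-0.2, -0.5, 0.1]
grip_width: 0.585
gripper_force: 0.0
```

```bash
python3 -c "
from h import *
b()"
```

```text
t 9.55 p [0.5594 0.0054 0.1159] F [-0.24 -0.47  0.14] w 0.585
base TCP mm [ 84.6  78.6 115.9] F base [-0.2 -0.5  0.1] 
tool axes in base [[1.0, 0.012, -0.001], [0.012, -1.0, 0.014], [-0.001, -0.014, -1.0]]
```

```bash
python3 -c "
from h import *
o=b();print(np.round(o['qpos'],3))"
```

```text
t 9.55 p [0.5594 0.0054 0.1159] F [-0.24 -0.47  0.14] w 0.585
base TCP mm [ 84.6  78.6 115.9] F base [-0.2 -0.5  0.1] 
tool axes in base [[1.0, 0.012, -0.001], [0.012, -1.0, 0.014], [-0.001, -0.014, -1.0]]
[ 1.000e-03  2.920e-01 -2.910e-01  9.890e-01  1.400e-02  3.141e+00]
```

carry_out(targets=[50,0,-3,0,0,0,0,50,0,-3,0,0,0,0,50,0,0,0,0,0,0])

```text
time: 9.85
position: [0.5608, 0.0093, 0.1168]
tool_rot: [1.0, 0.003, 0.001, -0.008]
force: [-0.1, 0.4, -1.1]
grip_width: 0.587
gripper_force: 0.0
```

```bash
python3 -c "
from h import *
o=b();print(np.round(o['qpos'],3))"
```

```text
t 9.85 p [0.5608 0.0093 0.1168] F [-0.11  0.43 -1.08] w 0.587
base TCP mm [ 85.9  82.6 116.8] F base [-0.1  0.4 -1.1] 
tool axes in base [[1.0, 0.017, 0.002], [0.017, -1.0, 0.017], [0.002, -0.017, -1.0]]
[ 0.006  0.291 -0.29   0.988  0.017  3.141]
```

Joint 6 is at its range limit, so I turn the tool a little the other way, which is harmless for this grasp.

carry_out(targets=[50,0,0,0,0,0,-0.1,50,0,0,0,0,0,-0.03,50,0,0,0,0,0,0])

```text
time: 10.15
position: [0.5601, 0.0092, 0.1159]
tool_rot: [0.998, 0.068, 0.001, -0.008]
force: [-0.3, 0.9, 0.6]
grip_width: 0.584
gripper_force: 0.0
```

```bash
python3 -c "
from h import *
o=b();print(np.round(o['qpos'],3))"
```

```text
t 10.15 p [0.5601 0.0092 0.1159] F [-0.34  0.86  0.65] w 0.584
base TCP mm [ 85.3  82.4 115.9] F base [-0.3  0.9  0.6] 
tool axes in base [[0.989, 0.146, 0.0], [0.146, -0.989, 0.016], [0.003, -0.016, -1.0]]
[ 0.006  0.292 -0.291  0.987  0.016  3.012]
```

carry_out(targets=[50,-1,-2.8,0,-0.016,0,0,50,0,0,0,0,0,0,10,0,0,0,0,0,0,10,0,0,0,0,0,0,10,0,0,0,0,0,0,10,0,0,0,0,0,0,10,0,0,0,0,0,0], squeeze=20)

```text
time: 10.85
position: [0.5586, 0.0116, 0.1156]
tool_rot: [0.998, 0.068, 0.001, -0.0]
force: [-0.7, -0.1, 0.4]
grip_width: 0.116
gripper_force: 0.0
```

```bash
python3 -c "
from h import *
o=b();print(np.round(o['qpos'],3))"
```

```text
t 10.85 p [0.5586 0.0116 0.1156] F [-0.69 -0.1   0.4 ] w 0.116
base TCP mm [ 83.7  84.9 115.6] F base [-0.7 -0.1  0.4] 
tool axes in base [[0.989, 0.146, 0.002], [0.146, -0.989, 0.001], [0.002, -0.0, -1.0]]
[ 0.021  0.289 -0.297  0.984  0.     3.026]
```

```bash
python3 - <<'E'
from h import *
im,d=cams.get_image("scene");A=cv2.resize(im[100:260,240:340,::-1],None,fx=4,fy=4,interpolation=cv2.INTER_CUBIC)
im,d=cams.get_image("top");B=cv2.resize(im[130:290,260:360,::-1],None,fx=4,fy=4,interpolation=cv2.INTER_CUBIC)
cv2.imwrite("pics/c4.png",cv2.convertScaleAbs(np.hstack([A[:600],B[:600]])[:600],alpha=1.5))
E
```

```text
(no output)
```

View pics/c4.png

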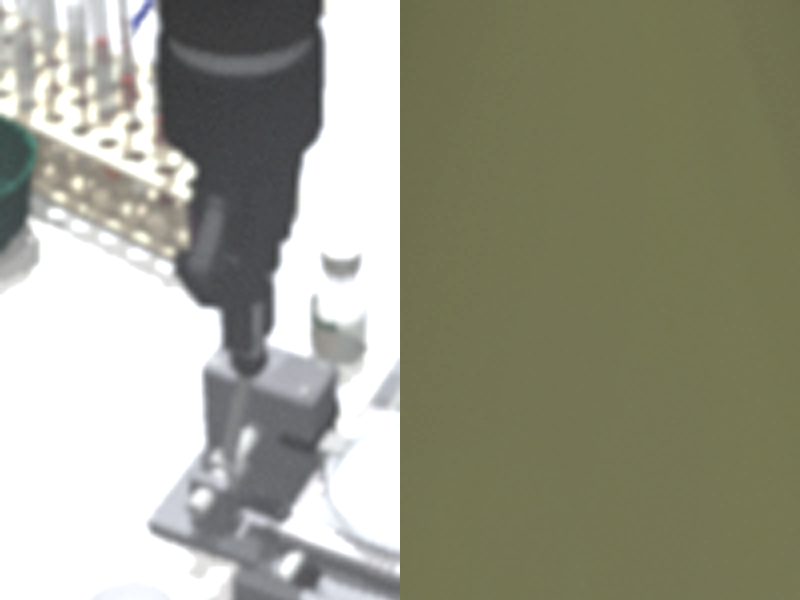

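```bash
python3 - <<'E'
from h import *
o=get_obs();p=o["position"]
c=lambda P:((proj("scene",P)[0]-[240,100]+.5)*4).round(0)
print("tcp",c(p),"tcp+15mm z",c(p+[0,0,.015]))
for th in (-.5,-.4,-.3,-.2,-.1,0):
    K=R.from_euler('z',S[2]).apply([.1+.09*np.sin(th),.085,.04+.09*np.cos(th)])+[S[0],S[1],0];print(th,c(K))
E
```

```text
tcp [252. 375.] tcp+15mm z [251. 354.]
-0.5 [298. 386.]
-0.4 [284. 376.]
-0.3 [269. 366.]
-0.2 [254. 358.]
-0.1 [239. 351.]
0 [223. 346.]
```

```bash
python3 - <<'E'
from h import *
im,d=cams.get_image("scene");p=cams.camera_params("scene");T=np.linalg.inv(p["camera_from_world"])
for v in range(170,204,2):
    row=[]
    for u in (297,300,302,304,307):
        P=(T@np.r_[np.linalg.solve(p["intrinsics"],[u,v,1])*d[v,u],1])[:3]
        row.append((1e3*R.from_euler('z',-S[2]).apply(P-[S[0],S[1],0])).round().astype(int).tolist()+[int(im[v,u].mean())])
    print(v,row)
b()
E
```

```text
170 [[66, 137, 220, 52], [68, 121, 209, 52], [74, 102, 193, 51], [71, 100, 193, 52], [76, 78, 175, 76]]
172 [[66, 136, 215, 51], [68, 122, 205, 52], [70, 109, 195, 51], [71, 99, 187, 52], [76, 77, 169, 62]]
174 [[67, 134, 209, 51], [68, 121, 199, 52], [70, 110, 190, 50], [71, 100, 183, 53], [75, 80, 167, 61]]
176 [[76, 119, 190, 54], [68, 122, 195, 52], [67, 115, 190, 55], [73, 95, 174, 70], [76, 79, 161, 61]]
178 [[86, 102, 169, 52], [69, 119, 188, 53], [76, 99, 170, 57], [74, 95, 168, 79], [76, 78, 154, 61]]
180 [[84, 105, 166, 53], [79, 103, 167, 53], [76, 99, 165, 56], [74, 95, 163, 78], [76, 79, 150, 61]]
182 [[85, 104, 161, 53], [78, 104, 163, 53], [76, 99, 160, 58], [74, 95, 157, 78], [76, 79, 145, 90]]
184 [[87, 101, 153, 55], [80, 101, 155, 53], [76, 100, 156, 56], [74, 95, 153, 76], [153, -68, -1, 163]]
186 [[85, 105, 151, 58], [79, 102, 151, 54], [77, 99, 149, 56], [73, 96, 148, 77], [109, 15, 72, 151]]
188 [[92, 92, 133, 90], [83, 95, 138, 60], [79, 95, 140, 68], [75, 94, 141, 74], [106, 21, 73, 116]]
190 [[91, 94, 129, 101], [84, 94, 132, 52], [81, 91, 131, 56], [77, 90, 132, 53], [101, 31, 76, 117]]
192 [[120, 43, 72, 120], [83, 96, 128, 55], [80, 94, 128, 52], [77, 90, 126, 59], [99, 36, 75, 125]]
194 [[117, 49, 72, 107], [85, 93, 120, 76], [84, 87, 115, 74], [102, 45, 75, 104], [95, 42, 75, 122]]
196 [[116, 51, 68, 75], [87, 91, 112, 86], [84, 87, 110, 82], [100, 48, 72, 102], [93, 47, 74, 115]]
198 [[116, 51, 62, 75], [87, 90, 105, 85], [104, 49, 65, 76], [99, 50, 68, 75], [92, 49, 70, 86]]
200 [[118, 48, 53, 77], [88, 88, 97, 85], [104, 50, 59, 77], [99, 50, 62, 73], [91, 50, 65, 70]]
202 [[95, 89, 89, 79], [88, 88, 92, 83], [105, 50, 53, 74], [100, 48, 54, 71], [92, 50, 59, 72]]
t 11.0 p [0.5585 0.0116 0.1156] F [ 0.59  0.58 -1.31] w 0.119
base TCP mm [ 83.6  84.9 115.6] F base [ 0.6  0.6 -1.3] 
tool axes in base [[0.989, 0.146, 0.002], [0.146, -0.989, 0.001], [0.002, -0.0, -1.0]]
```

Depth puts the knob at z ≈ 128 as expected, but the fingertips end at about z = 140, higher than the reported TCP implies, so the pads closed above the ball. I'll reopen, go lower and close again.

carry_out(targets=[50,0,0,0,0,0,0,50,0,0,0,0,0,0,50,0,0,0,0,0,0,50,0,0,0,0,0,0,50,0,0,10,0,0,0,50,0,0,10,0,0,0,50,0,0,0,0,0,0])

```text
time: 11.7
position: [0.5569, 0.0117, 0.0934]
tool_rot: [0.998, 0.068, -0.001, -0.0]
force: [-0.3, 0.2, -0.9]
grip_width: 0.587
gripper_force: 0.0
```

carry_out(targets=[10,0,0,0,0,0,0,10,0,0,0,0,0,0,10,0,0,0,0,0,0,10,0,0,0,0,0,0,10,0,0,0,0,0,0])

```text
time: 12.2
position: [0.5586, 0.0125, 0.0958]
tool_rot: [0.998, 0.068, 0.001, -0.001]
force: [-1.6, 4.3, 0.2]
grip_width: 0.214
gripper_force: 19.7
```

```bash
python3 -c "
from h import *
o=b();print(np.round(o['qpos'],3))"
```

```text
t 12.2 p [0.5586 0.0125 0.0958] F [-1.57  4.25  0.22] w 0.214
base TCP mm [83.7 85.7 95.8] F base [-1.6  4.2  0.2] 
tool axes in base [[0.989, 0.147, 0.002], [0.147, -0.989, 0.002], [0.002, -0.002, -1.0]]
[ 2.100e-02  3.050e-01 -3.230e-01  9.410e-01  2.000e-03  3.026e+00]
```

Gripped at 18 mm opening with 20 N. Now the swing upright, +16 mm along base x.

carry_out(targets=[10,4,0.6,-0.6,0,0,0,10,4,0.6,-0.4,0,0,0,10,4,0.6,-0.3,0,0,0,10,4.2,0.6,-0.1,0,0,0,10,0,0,0,0,0,0,10,0,0,0,0,0,0])

```text
time: 12.8
position: [0.5755, 0.0124, 0.0973]
tool_rot: [0.998, 0.068, 0.001, -0.001]
force: [1.0, 5.3, -0.7]
grip_width: 0.214
gripper_force: 19.7
```

```bash
python3 - <<'E'
from h import *
b()
im,d=cams.get_image("scene");p=cams.camera_params("scene");T=np.linalg.inv(p["camera_from_world"])
# points on the rod/knob below the fingers: base coords with y near 85
vs,us=np.mgrid[180:235,280:325];D=d[vs,us].ravel()
P=np.linalg.solve(p["intrinsics"],np.c_[us.ravel(),vs.ravel(),np.ones(D.size)].T)*D
P=(T[:3,:3]@P).T+T[:3,3];Q=1e3*R.from_euler('z',-S[2]).apply(P-[S[0],S[1],0])
k=(abs(Q[:,1]-88)<6)&(Q[:,2]>55)&(Q[:,2]<115)
for q in sorted(Q[k].round().astype(int).tolist(),key=lambda q:-q[2]): print(q,end=' ')
E
```

```text
t 12.8 p [0.5755 0.0124 0.0973] F [ 1.04  5.3  -0.72] w 0.214
base TCP mm [100.6  85.8  97.3] F base [ 1.   5.3 -0.7] 
tool axes in base [[0.989, 0.147, 0.003], [0.147, -0.989, 0.002], [0.003, -0.002, -1.0]]
[100, 91, 110] [98, 92, 108] [97, 84, 107] [104, 90, 107] [100, 88, 107] [98, 86, 106] [97, 89, 106] [97, 85, 105] [101, 90, 105] [101, 91, 104] [104, 89, 103] [100, 89, 103] [97, 89, 103] [98, 83, 101] [104, 90, 101] [97, 85, 100] [102, 90, 99] [100, 88, 99] [99, 87, 98] [97, 86, 98] [105, 89, 97] [101, 91, 97] [100, 89, 96] [98, 88, 96] [101, 91, 95] [97, 89, 95] [105, 88, 94] [98, 84, 94] [100, 89, 94] [97, 85, 92] [101, 91, 92] [98, 89, 92] [100, 93, 91] [100, 89, 90] [100, 90, 89] [98, 89, 89] [98, 84, 88] [98, 89, 86] [102, 90, 85] [100, 90, 85] [99, 91, 84] [98, 85, 83] [98, 90, 83] [102, 90, 82] [97, 87, 81] [98, 89, 80] [100, 89, 79] [103, 89, 78] [97, 86, 78] [102, 91, 77] [98, 90, 77] [100, 90, 76] [97, 87, 75] [100, 91, 75] [102, 91, 73] [99, 88, 73] [97, 86, 72] [101, 89, 70] [99, 89, 70] [99, 92, 70] [103, 89, 69] [98, 86, 68] [99, 89, 67] [97, 91, 67] [103, 89, 65] [98, 86, 65] [102, 91, 65] [97, 88, 64] [101, 89, 63] [100, 90, 62] [99, 88, 61] [98, 87, 60] [100, 92, 60] [104, 89, 59] [103, 91, 58] [99, 89, 58] [100, 91, 57] [98, 86, 56] [97, 88, 56]
```

The rod reads x ≈ 100 mm at every height, so the lever is upright. Release and retreat upward.

carry_out(targets=[30,0,0,0,0,0,0,50,0,0,0,0,0,0,50,0,0,0,0,0,0,50,0,0,0,0,0,0,50,0,0,-15,0,0,0,50,0,0,-30,0,0,0,50,0,0,-40,0,0,0,50,0,0,-40,0,0,0])

```text
time: 13.65
position: [0.5741, 0.0112, 0.223]
tool_rot: [0.998, 0.068, 0.0, -0.0]
force: [1.0, 0.1, -0.4]
grip_width: 0.583
gripper_force: 0.0
```

carry_out(targets=[50,-15,40,-10,0,0,0,50,-15,40,-5,0,0,0,50,-15,40,0,0,0,0,50,-15,40,0,0,0,0,50,-15,40,0,0,0,0,50,-10,40,0,0,0,0,50,0,30,0,0,0,0,50,0,0,0,0,0,0])

```text
time: 14.45
position: [0.5268, -0.2714, 0.2365]
tool_rot: [0.998, 0.066, 0.001, 0.001]
force: [1.0, -0.8, -0.3]
grip_width: 0.589
gripper_force: 0.0
```

```bash
python3 - <<'E'
from h import *
b()
im,d=cams.get_image("scene");A=cv2.resize(im[140:280,250:430,::-1],None,fx=4,fy=4,interpolation=cv2.INTER_CUBIC)
cv2.imwrite("pics/c5.png",cv2.resize(A,(640,498)))
im,d=cams.get_image("top");B=cv2.resize(im[150:300,235:435,::-1],None,fx=4,fy=4,interpolation=cv2.INTER_CUBIC)
cv2.imwrite("pics/c6.png",cv2.convertScaleAbs(B,alpha=1.3))
E
```

```text
t 14.45 p [ 0.5268 -0.2714  0.2365] F [ 0.98 -0.84 -0.29] w 0.589
base TCP mm [  55.  -198.4  236.5] F base [ 1.  -0.8 -0.3] 
tool axes in base [[0.99, 0.142, 0.002], [0.142, -0.99, -0.001], [0.002, 0.001, -1.0]]
```

View pics/c5.png

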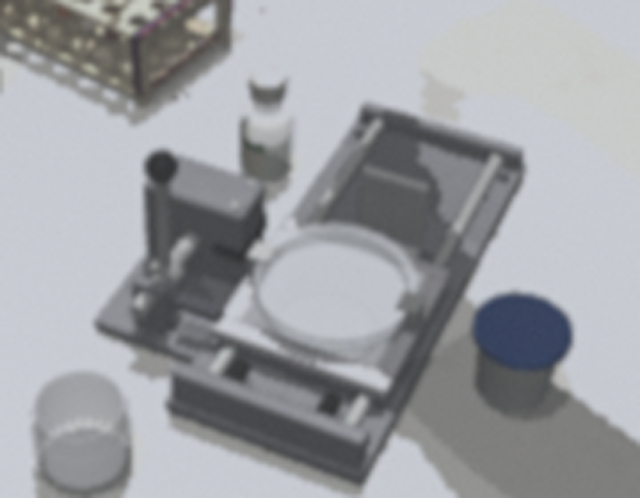

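View pics/c6.png

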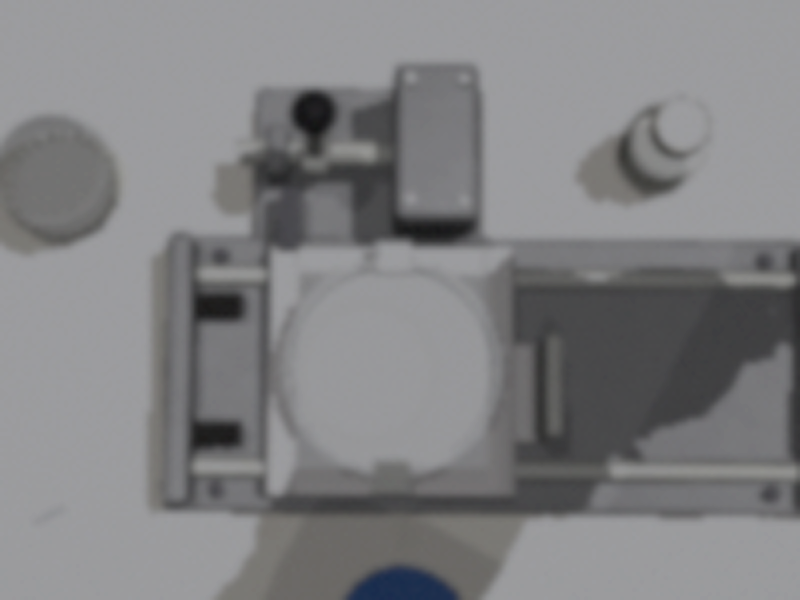

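The knob sits at crop (315, 112), exactly where upright predicts, and the bottle, cup and jar are unmoved. I'll check the carriage's position numerically, because a gap to the black bumpers shows.

```bash
python3 - <<'E'
from h import *
f=lambda x,y:((x+.5)/4-.5+235,(y+.5)/4-.5+150)
inv=lambda P:1e3*R.from_euler('z',-S[2]).apply(P-np.array([S[0],S[1],0]))
for n,c,z in (("dish",(388,370),.049),("plate",(554,386),.082),("front",(268,370),.03),("bumper end",(243,370),.02),("homeblk inner",(192,370),.038)):
    print(n,inv(ray("top",*f(*c),z)).round(1))
E
```

```text
dish [-1.2 50.8 49. ]
plate [-10.4 -20.9  82. ]
front [-1.000e-01  1.058e+02  3.000e+01]
bumper end [  0.6 117.8  20. ]
homeblk inner [ -1.2 140.3  38. ]
```

Dish, plate and front edge all say the carriage is at about 0.110, roughly 10 mm short of home. It reached the stop earlier and evidently came back when I withdrew. I'll push again, hold, check, and retreat slowly.

carry_out(targets=[0,0,0,0,0,0,0.14,0,-16,-37,0,0,0,0,0,-16,-37,0,0,0,0,0,-16,-37,0,0,0,0,0,-16,-34,0,0,0,0,0,0,0,0,0,0,0,0,0,0,0,0,0,0])

```text
time: 15.25
position: [0.4636, -0.1208, 0.2372]
tool_rot: [1.0, -0.0, 0.001, -0.0]
force: [0.4, -0.9, 0.0]
grip_width: 0.001
gripper_force: 0.0
```

```bash
python3 -c "
from h import *
o=b();print(np.round(o['qpos'],3))"
```

```text
t 15.25 p [ 0.4636 -0.1208  0.2372] F [ 0.4  -0.9   0.04] w 0.001
base TCP mm [ -9.9 -48.6 237.2] F base [ 0.4 -0.9  0. ] 
tool axes in base [[1.0, 0.01, 0.003], [0.01, -1.0, 0.0], [0.003, -0.0, -1.0]]
[-2.560e-01  7.200e-02 -2.760e-01  1.221e+00  1.000e-03  2.887e+00]
```

carry_out(targets=[0,0,4,40,0,0,0,0,0,0,40,0,0,0,0,0,0,40,0,0,0,0,0,0,40,0,0,0,0,0,0,29,0,0,0,0,0,-4,0,0,0,0,0,0,-5,0,0,0,0,0,0,0,0,0,0,0])

```text
time: 16.05
position: [0.4657, -0.1171, 0.0494]
tool_rot: [1.0, -0.002, 0.002, -0.0]
force: [0.4, 0.7, -0.7]
grip_width: -0.001
gripper_force: 0.0
```

```bash
python3 -c "
from h import *
o=b()"
```

```text
t 16.05 p [ 0.4657 -0.1171  0.0494] F [ 0.4   0.73 -0.72] w -0.001
base TCP mm [ -7.8 -44.9  49.4] F base [ 0.4  0.7 -0.7] 
tool axes in base [[1.0, 0.008, 0.004], [0.008, -1.0, 0.0], [0.004, -0.0, -1.0]]
```

carry_out(targets=[0,-2,-4,0,0,0,0,0,0,-4,0,0,0,0,0,0,-3,0,0,0,0,0,0,-2,0,0,0,0,0,0,-2,0,0,0,0,0,0,-2,0,0,0,0])

```text
time: 16.65
position: [0.4626, -0.1002, 0.0481]
tool_rot: [1.0, -0.002, 0.001, -0.0]
force: [0.8, -2.1, 2.4]
grip_width: -0.0
gripper_force: 1.1
```

carry_out(targets=[0,0,-2,0,0,0,0,0,0,-2,0,0,0,0])

```text
time: 16.85
position: [0.4625, -0.0978, 0.048]
tool_rot: [1.0, -0.002, 0.001, 0.002]
force: [1.1, -10.7, 2.2]
grip_width: 0.003
gripper_force: 5.4
```

carry_out(targets=[0,0,-1,0,0,0,0,0,0,-1,0,0,0,0])

```text
time: 17.05
position: [0.4624, -0.0977, 0.0481]
tool_rot: [1.0, -0.003, 0.001, 0.004]
force: [-0.4, -15.3, 1.3]
grip_width: -0.001
gripper_force: 7.3
```

```bash
python3 -c "
from h import *
o=b()"
```

```text
t 17.05 p [ 0.4624 -0.0977  0.0481] F [ -0.35 -15.3    1.29] w -0.001
base TCP mm [-11.3 -25.5  48.1] F base [ -0.2 -15.3   1.3] 
tool axes in base [[1.0, 0.006, 0.002], [0.006, -1.0, -0.008], [0.002, 0.008, -1.0]]
```

```bash
cat >> h.py <<'E'
def front():
    im,d=cams.get_image("top");inv=lambda P:1e3*R.from_euler('z',-S[2]).apply(P-np.array([S[0],S[1],0]))
    for v in (218,222,265,271):
        print(v,im[v,288:314].mean(1).astype(int).tolist())
    p=cams.camera_params("top");T=np.linalg.inv(p["camera_from_world"])
    v,u=np.mgrid[170:290,270:440];D=d[170:290,270:440].ravel()
    P=np.linalg.solve(p["intrinsics"],np.c_[u.ravel(),v.ravel(),np.ones(D.size)].T)*D
    Q=inv((T[:3,:3]@P).T+T[:3,3])
    k=(abs(Q[:,0])<58)&(abs(Q[:,2]-45)<8)&(Q[:,1]<135)
    print("dish z~45: y range",np.percentile(Q[k,1],[0,1,50,99,100]).round(1),k.sum())
    return im
E
python3 - <<'E'
from h import *
im=front();b()
cv2.imwrite("pics/c7.png",cv2.convertScaleAbs(cv2.resize(im[150:300,235:435,::-1],None,fx=4,fy=4,interpolation=cv2.INTER_CUBIC),alpha=1.4))
E
```

```text
218 [135, 135, 134, 135, 135, 134, 131, 122, 120, 133, 141, 143, 142, 142, 141, 136, 130, 126, 126, 125, 125, 127, 129, 130, 133, 134]
222 [79, 78, 79, 78, 76, 70, 63, 72, 102, 130, 141, 143, 143, 142, 140, 132, 122, 118, 121, 125, 131, 131, 130, 130, 134, 136]
265 [81, 81, 81, 81, 80, 79, 79, 86, 97, 104, 105, 103, 102, 101, 104, 109, 111, 111, 111, 111, 113, 115, 117, 119, 123, 127]
271 [47, 49, 55, 63, 66, 68, 70, 80, 94, 102, 103, 102, 100, 98, 98, 102, 104, 104, 105, 105, 104, 105, 104, 104, 105, 105]
dish z~45: y range [-10.2  15.6  62.5 107.4 111.3] 2322
t 17.1 p [ 0.4625 -0.0978  0.0481] F [ -0.21 -12.93   2.51] w -0.001
base TCP mm [-11.2 -25.6  48.1] F base [ -0.1 -12.9   2.5] 
tool axes in base [[1.0, 0.005, 0.002], [0.005, -1.0, -0.008], [0.002, 0.008, -1.0]]
```

View pics/c7.png

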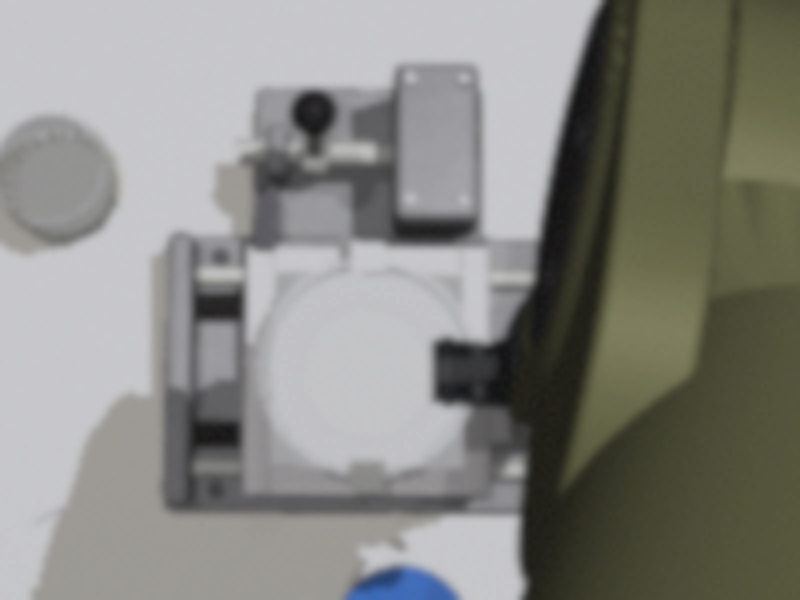

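Now the carriage front (crop x = 244) is against the bumpers, about 11 mm further than before, so q ≈ 0.12. I'll back off slowly and check that it stays.

carry_out(targets=[0,0,1,0,0,0,0,0,0,1,0,0,0,0,0,0,1,0,0,0,0,0,0,1,0,0,0,0,0,0,2,0,0,0,0,0,0,2,0,0,0,0])

```text
time: 17.7
position: [0.4612, -0.1016, 0.0473]
tool_rot: [1.0, -0.002, 0.0, -0.001]
force: [-1.0, -0.4, -0.5]
grip_width: 0.003
gripper_force: 0.0
```

```bash
python3 - <<'E'
from h import *
im=front();b()
E
```

```text
218 [135, 136, 136, 136, 135, 135, 131, 123, 120, 134, 141, 143, 144, 143, 141, 136, 130, 127, 127, 126, 126, 128, 129, 131, 134, 135]
222 [80, 79, 79, 79, 79, 77, 73, 77, 103, 131, 142, 143, 144, 143, 141, 133, 122, 118, 121, 125, 129, 131, 130, 131, 135, 138]
265 [82, 81, 81, 81, 81, 80, 80, 86, 97, 104, 105, 103, 102, 101, 104, 109, 112, 112, 112, 113, 114, 115, 118, 120, 123, 128]
271 [48, 49, 55, 63, 67, 68, 70, 80, 95, 102, 104, 102, 100, 98, 99, 102, 105, 105, 105, 105, 105, 106, 106, 106, 106, 105]
dish z~45: y range [-10.4  15.6  61.3 107.8 112.3] 2364
t 17.75 p [ 0.4613 -0.102   0.0473] F [0.1  0.01 0.37] w -0.001
base TCP mm [-12.4 -29.8  47.3] F base [0.1 0.  0.4] 
tool axes in base [[1.0, 0.007, 0.0], [0.007, -1.0, 0.001], [0.0, -0.001, -1.0]]
```

carry_out(targets=[0,0,8,0,0,0,0,0,0,10,0,0,0,0,0,0,10,0,0,0,0,0,0,0,0,0,0,0,0,0,-25,0,0,0,0,0,0,-40,0,0,0,0,0,0,-40,0,0,0,0,0,0,-40,0,0,0])

```text
invalid input
```

carry_out(targets=[0,0,40,0,0,0,0,0,0,40,0,0,0,0,0,0,40,0,0,0,0,0,0,30,0,0,0,0,0,0,0,0,0,0,0,0,0,0,0,0,0,0,0,0,0,0,0,0,0])

```text
time: 18.45
position: [0.4609, -0.251, 0.0473]
tool_rot: [1.0, -0.002, 0.0, -0.001]
force: [-0.5, 0.7, -0.1]
grip_width: -0.003
gripper_force: 0.0
```

```bash
python3 - <<'E'
from h import *
im=front();b()
cv2.imwrite("pics/c8.png",cv2.convertScaleAbs(cv2.resize(im[150:300,235:435,::-1],None,fx=4,fy=4,interpolation=cv2.INTER_CUBIC),alpha=1.4))
E
```

```text
218 [118, 118, 119, 118, 118, 117, 114, 107, 104, 116, 124, 125, 125, 124, 123, 119, 113, 111, 110, 110, 109, 111, 113, 114, 117, 117]
222 [69, 68, 68, 68, 68, 67, 63, 66, 90, 114, 124, 125, 125, 124, 122, 117, 106, 103, 105, 109, 113, 114, 113, 115, 117, 120]
265 [111, 110, 110, 109, 108, 102, 94, 97, 113, 123, 124, 124, 125, 123, 117, 108, 103, 102, 102, 102, 102, 103, 103, 105, 108, 111]
271 [64, 67, 76, 85, 81, 70, 69, 90, 112, 122, 123, 124, 123, 121, 120, 122, 124, 124, 124, 124, 124, 124, 124, 124, 124, 124]
dish z~45: y range [-10.2  -3.5  59.3 106.6 111.3] 2518
t 18.5 p [ 0.4611 -0.2509  0.0474] F [0.14 0.52 0.3 ] w 0.005
base TCP mm [ -10.9 -178.7   47.4] F base [0.1 0.5 0.3] 
tool axes in base [[1.0, 0.008, 0.001], [0.008, -1.0, 0.001], [0.001, -0.001, -1.0]]
```

View pics/c8.png

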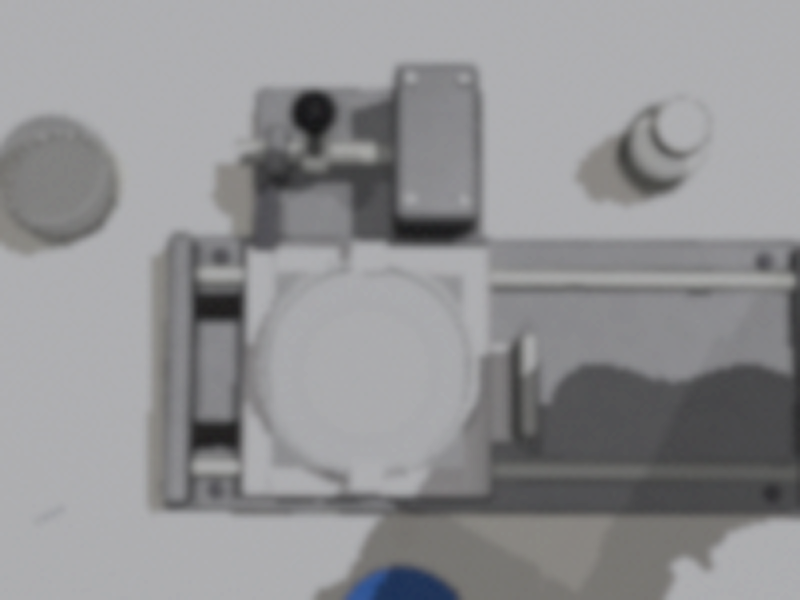

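The carriage front (crop x = 244) still rests on the bumpers, with the plate at x ≈ 525. The knob is at (315, 112), which is upright, and the bottle, cup and jar are where they began. One move call was refused, but the arm is clear of everything. Handing in.

```bash
python3 -c "
from plant import order
print(order.sign_off())"
```

```text
the job is handed in; nothing more can be done
None
```

I handed the job in with the carriage home against its end stop, the lever upright, and the bottle, cup and jar undisturbed; the carriage was found about 10 mm short after I set the lever, for a reason I did not find, so I pushed it home a second time.

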